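# Clear the screwdriver and offer up the pump-bay cover

### The job

Clear the screwdriver off the open pump module and lay it down, not dropped, flat inside the steel tool tray, parallel to the screwdriver already there and with its handle pointing the same way. Then pick up the cover plate with four holes by its handle and finish holding it still and level, hovering about 20 mm above the module's metal flange with its four holes lined up over the four threaded holes, so that a colleague can start the screws: do not set it down or let go. Leave everything else on the bench where it is.

Things in the scene. Friction and masses are not known exactly. Their poses are not given: they have to be found in the camera images.
- module: Pump module, fixed to the bench (where it stands varies): cream box 190 (its x) by 160 (y) mm with a 150 x 120 mm aluminium flange on top; the flange's flat upper face is 55 mm above the bench. Origin: centre of the underside. A 50 x 50 mm square opening is in the middle of the flange.
- thread0 (a point): Centre of threaded hole 0 (6 mm dark hole in a 13 mm brass insert) on the flange's upper face, at module x -48, y 36 mm, 55 mm up. Cover hole 0 belongs over it; the pair of holes at +x is closer together than the pair at -x, so the cover fits one way round only.
- thread1 (a point): Centre of threaded hole 1 (6 mm dark hole in a 13 mm brass insert) on the flange's upper face, at module x -48, y -36 mm, 55 mm up. Cover hole 1 belongs over it; the pair of holes at +x is closer together than the pair at -x, so the cover fits one way round only.
- thread2 (a point): Centre of threaded hole 2 (6 mm dark hole in a 13 mm brass insert) on the flange's upper face, at module x 48, y 22 mm, 55 mm up. Cover hole 2 belongs over it; the pair of holes at +x is closer together than the pair at -x, so the cover fits one way round only.
- thread3 (a point): Centre of threaded hole 3 (6 mm dark hole in a 13 mm brass insert) on the flange's upper face, at module x 48, y -22 mm, 55 mm up. Cover hole 3 belongs over it; the pair of holes at +x is closer together than the pair at -x, so the cover fits one way round only.
- cover: Wanted cover: loose aluminium plate 130 (x) by 100 (y) by 5 mm, about 0.3 kg, four 14 mm holes, flat on the bench, handle up, turned up to a quarter turn; it and the two-hole cover may have swapped places. Origin: centre of its underside. Handle: dark bar along x over the centre, 72 mm long, 12 wide (y), 31 to 45 mm above the plate's underside, on two posts 58 mm apart.
- cover_grip (a point): Centre of the cover's handle bar, 38 mm above the plate's underside: the point to grip, across the 12 mm width (the cover's y); the cover balances there.
- hole0 (a point): Centre of cover hole 0 at the plate's underside, at cover x -48, y 36 mm.
- hole1 (a point): Centre of cover hole 1 at the plate's underside, at cover x -48, y -36 mm.
- hole2 (a point): Centre of cover hole 2 at the plate's underside, at cover x 48, y 22 mm.
- hole3 (a point): Centre of cover hole 3 at the plate's underside, at cover x 48, y -22 mm.
- driver: Loose screwdriver to clear away, about 90 g, lying flat on the flange across the opening. Square black handle 96 mm long (along its x), 26 mm wide and 26 mm high; steel shaft 7 mm thick runs on to +x, 176 mm over all. Origin: under the middle of the handle, on the handle's underside; it balances within 10 mm of there. x points from handle to blade.
- driver_tip (a point): End of the screwdriver's shaft, 128 mm from the origin along its x, 13 mm above the handle's underside.
- driver_butt (a point): Butt end of its handle, 48 mm from the origin along -x, 13 mm above the handle's underside.
- tray: Fixed open steel tray (where it stands varies), 260 (its x) by 190 (y) mm outside, walls 4 mm thick and 18 mm high, inner floor 4 mm above the bench. Origin: centre of the underside. The half at its -y side (towards the module) is empty; the other holds the second screwdriver.
- spare_driver: Second screwdriver, identical to the first, lying in the tray's +y half along the tray's x, handle to -x. Origin and axes as for the first. Leave it.
- other_cover: Bystander: cover plate of the same size, weight and handle but with only two holes, on its long axis. Origin: centre of the underside. Leave it.
- dish: Bystander: white dish of screws, 72 mm across, 20 mm high. Origin: centre of the underside.
- bottle: Bystander: amber bottle, 64 mm across, 130 mm high. Origin: centre of the underside.
- jar: Bystander: small jar, 40 mm across, 45 mm high. Origin: centre of the underside.
- rack: Bystander: white tube rack with tubes, 200 (x) by 50 (y) by 90 mm high. Origin: centre of the underside.

How it is judged:
On the way, in this order (a step that is already met when the one before it is completed fails the run):
1. the screwdriver lies flat in the tray, let go, parallel to the other and handle the same way (y of driver_tip in the frame of tray between -0.093 and 0.093 m and x of driver_tip in the frame of tray between -0.128 and 0.128 m and z of each of driver_tip, driver_butt in the frame of tray below 0.024 m and y of driver_butt in the frame of tray between -0.093 and 0.093 m and x of driver_butt in the frame of tray between -0.128 and 0.128 m and x of driver_tip in the frame of tray above 0 m and x of driver_butt in the frame of tray below 0 m and angle between the x axis of driver and the x axis of spare_driver, either way round below 0.2 rad and linear speed of driver below 0.02 m/s and contact force between the fingers and driver below 0.1 N), for 0.2 s.
2. the four-hole cover is held level, still and aligned over the flange (horizontal distance between hole0 and thread0 below 0.004 m and horizontal distance between hole1 and thread1 below 0.004 m and horizontal distance between hole2 and thread2 below 0.004 m and horizontal distance between hole3 and thread3 below 0.004 m and height (world z) of cover between 0.065 and 0.09 m and angle between cover's own z axis and vertical below 0.06 rad and contact force between the fingers and cover above 1 N and contact force between cover and module below 0.1 N and linear speed of cover below 0.02 m/s), for 0.3 s.
At the end, for the whole second after the job is handed in: Cover gripped, still, level within 0.06 rad, 10 to 35 mm above the flange, each hole within 4 mm sideways of its threaded hole; screwdriver released at rest on the tray floor, wholly inside, within 0.2 rad of parallel to the other, handle to the tray's -x side (all of step 1 and all of step 2); the arm keeps its last pose, push and grip.
It fails at once if a bystander (the screwdriver already in the tray, the two-hole cover, the dish of screws, the amber bottle, the small jar, the tube rack) is moved more than 20 mm (distance of any of spare_driver, other_cover, dish, bottle, jar, rack from where it was at the start of the episode above 0.02 m).
It fails at once if the screwdriver is dropped or thrown (faster than 0.7 m/s while not held) (contact force between the fingers and driver below 0.05 N and linear speed of driver above 0.7 m/s).
It also fails if it takes over 58 s, if anything falls off the work surface, if the arm or the gripper's body presses on something with over 40 N, if the wrist force passes 120 N, or if a joint passes its speed limit or range.

### The arm

A 7-joint arm with a two-finger parallel gripper is mounted at the origin on the work surface. World frame = base frame: x ahead of the robot, y to its left, z up, the work surface at z = 0. Lengths are in m, angles in rad, forces in N, time in s.
With the tool pointing down it reaches from about 0.4 to 0.85 m from the base axis. Payload 4.5 kg.
Tool frame: the origin (TCP) lies where the fingers leave the gripper's body, on its centre line; the fingertips stand 64 mm ahead of it and the grasp point (between the pads) lies 45 mm ahead of it; z points along the fingers, y is the direction in which the jaws open and shut (so a half turn about z gives the same grasp; the last joint's range is limited). The gripper opens to 88 mm and grips with 3 to 60 N. Pads are 18 mm wide; open, the fingers measure 123 mm over their backs; the gripper's body (75 mm by 187 mm) begins 45 mm behind the grasp point.
Start: joints at [-1.069, 0.689, -0.195, 1.565, 0.157, 0.902, -0.215], TCP at [0.282, 0.558, 0.303] pointing down, gripper open.
Joint ranges: [-3.01, 3.01], [-0.46, 2.08], [-1.47, 1.51], [0.13, 2.56], [-1, 4.14], [0.04, 2.09], [-2.66, 2.66]. Speed limits (rad/s): [2.57, 2.57, 3.14, 3.14, 3.14, 3.14, 3.14].

### API

Orientations are given as a unit quaternion [x, y, z, w].
In Python, from plant import monitor, snapshot, workorder, finder gives the robot as it stands.
- The arm moves only by the tool carry_out, never from a script. Its argument "motion" is one flat list of numbers, 6 for each row, row after row: the shift along the tool's x, y, z in cm, then the turn, a rotation vector about the tool's x, y, z in rad. In form: [x, y, z, rx, ry, rz, x, y, z, rx, ry, rz, ...]. A call has 1 to 8 rows; each row shifts and turns the commanded pose from where the row before left it, along the tool's axes as they then stand; what a row does not reach is not made up. A row lasts 1/8 s, in which the tool goes at most 62.5 mm and 10.7 degrees, less where a joint would pass 70% of its speed; a pose out of reach is approached as far as the arm can. A call with a gripper value outside its range is refused whole. "hand" is the finger opening in cm, from 0 to 8.81, set as the call begins (left out, the last holds). The fingers move at their own pace and stop on an object; "grip_force" is the grip in N (left out, the last holds). Time passes only in rows, so rows that do not move let the fingers close. It gives the time, the measured TCP pose, the force and the opening at its end, in the units of the state.
- monitor.get_state(): the state, without advancing time (a new reading comes with each control period).
- snapshot(name): name is "scene" or "top" or "wrist"; returns a dict with "frame" (480x640x3 uint8, red, green, blue), "range_z" (480x640 float32, m along the optical axis (not along the pixel's ray), 0 where there is no reading), "fx", "fy", "cx", "cy" (pixels), "rvec" (rotation vector, rad) and "tvec" (3), from world to camera coordinates, as OpenCV has them; the wrist camera has in their place "hand_eye" (4x4, takes a point from camera to tool coordinates, whose origin is the TCP and whose axes are the flange's). Camera axes: x right, y down, z forward; pixel columns grow to the right and rows downward; lengths in m; the calibration is good to about 2 mm. A picture is of the moment at which its call begins: read the wrist's pose just before it.
- workorder.finish_job(): hands the job in, once; it reports no verdict.
Trained networks look in a picture, given as the dict that the camera call returned (one of the last four; its "shot" number tells which), for a name from the list of things; names that differ only in an ending like _2 or _b are one class to them, and where a whole thing is asked for, a point or a joint stands for the part that bears it (a point fixed in the world has none). Each returns a list of dicts, best first, with "p" (0 to 1); they miss things now and then, are a little off and sometimes report something else, mostly with a low value. They report only what shows in the picture. A call takes as long as a camera call.
- finder.masks_of(picture, thing): "pixels" (480x640 bool, what is visible of it) and "extent" ([left, top, right, bottom] in pixels, round what is visible of it).
The state is a dict: "clock": time; "q": joint angles; "qd": joint speeds; "joint_torque": joint torques, N m; "tool_pos": TCP position; "eef_rot": TCP orientation; "contact_force": force on the tool from outside, world axes, zero at the start; "moment": the same for the moment, N m; "opening": opening from 0.0 (shut) to 1.0 (fully open).
Only numpy, scipy, OpenCV 4.12 (cv2) and the standard library are available. Lean on these libraries where they do the work, as an engineer would, in place of code of your own. Each camera call takes 0.05 s, during which the arm holds its last target. There are 200 camera calls.

## Working session

There is one attempt and no reset: what is moved stays moved. The work goes in short steps, Python scripts to look and compute and a tool call to move; the robot and the scene stay as the last step left them, time stands still between calls to the robot, and variables do not carry over. Pictures are saved under pics/ and viewed, about 8 in all and at most 12, crops included, and the job is handed in when it is done.

Besides the shell and the picture viewer there is one more tool, called after ">>>" by a JSON object that holds its "api" and its "payload". carry_out: Moves the arm, as the interface text tells. Its arguments: {"type":"object","properties":{"motion":{"type":"array"},"hand":{"type":"number"},"grip_force":{"type":"number"}},"required":["motion"]}

```bash
mkdir -p pics
cat > h.py <<'E'
import numpy as np, cv2
from scipy.spatial.transform import Rotation as R
from plant import monitor, snapshot, workorder, finder
def pts(s, mask, state=None):
    v,u=np.nonzero(mask&(s["range_z"]>0)); z=s["range_z"][v,u]
    c=np.c_[(u-s["cx"])/s["fx"]*z,(v-s["cy"])/s["fy"]*z,z]
    if "rvec" in s:
        M=cv2.Rodrigues(np.array(s["rvec"],float))[0]
        return (c-np.ravel(s["tvec"]))@M
    H=np.array(s["hand_eye"]); t=c@H[:3,:3].T+H[:3,3]
    return R.from_quat(state["eef_rot"]).apply(t)+state["tool_pos"]
def save(s,n): cv2.imwrite(f"pics/{n}.png",s["frame"][:,:,::-1])
def rect(p):
    (c,wh,a)=cv2.minAreaRect((p[:,:2]*1000).astype(np.float32)); return np.round(c,1),np.round(wh,1),round(a,1)
E
python3 - <<'E'
from h import *
print(monitor.get_state())
s=snapshot("top"); save(s,"top"); print(s["shot"],s["fx"],s["rvec"],s["tvec"])
for n in ["module","cover","other_cover","driver","tray","spare_driver","dish","bottle","jar","rack"]:
    for m in finder.masks_of(s,n)[:2]:
        p=pts(s,m["pixels"]); 
        if len(p)<5: print(n,m["p"],"few");continue
        print(n,round(m["p"],2),m["extent"],rect(p),np.round(np.percentile(p[:,2],[5,50,95]),3))
E
```

```text
{'clock': 0.0, 'q': array([-1.06922068,  0.68998343, -0.19450088,  1.5663461 ,  0.15729198,
        0.9024914 , -0.21510671]), 'qd': array([ 0.000664  ,  0.00187265,  0.00125527, -0.00115007, -0.00170477,
        0.00028942, -0.00049095]), 'joint_torque': array([ 8.39677559e-04, -5.27554071e+01, -1.26672439e+00, -1.53435820e+01,
       -5.26903197e-02,  6.62354840e-03,  1.72882551e-04]), 'tool_pos': array([0.28162213, 0.55737673, 0.30190938]), 'eef_rot': array([ 2.31730559e-01,  9.72779576e-01, -9.07373922e-04, -1.46875932e-04]), 'contact_force': array([ 0.18642411, -0.24622079,  0.96493256]), 'moment': array([ 0.04058263, -0.01923759,  0.00202029]), 'opening': 0.9978067013467036}
1 552.0582364782542 [ 2.15716555 -2.16131646  0.13758743] [-0.00465593  0.56022166  1.391324  ]
module 0.82 [288.9, 220.8, 360.1, 308.6] (array([507.1,   1.1]), array([168.5, 212. ]), 80.7) [0.032 0.051 0.06 ]
cover 0.6 [410.2, 289.4, 456.3, 343.2] (array([ 378. , -284.3]), array([130.9, 102.3]), 10.7) [0.    0.006 0.044]
other_cover 0.59 [396.9, 188.8, 455.2, 240.6] (array([ 638.4, -272.3]), array([133.8, 
[... 482 characters left out ...]
3 0.028 0.035]
spare_driver 0.4 [277.6, 169.1, 309.0, 191.3] (array([736.4,  81.9]), array([68.9, 69.3]), 25.3) [-0.     0.008  0.023]
dish 0.75 [277.8, 169.1, 308.8, 192.7] (array([737.3,  79.8]), array([69.4, 70.5]), 26.6) [-0.     0.008  0.023]
bottle 0.59 [235.6, 143.3, 261.9, 173.0] (array([784.4, 193.7]), array([62.7, 62.6]), 16.4) [0.022 0.09  0.132]
jar 0.52 [357.1, 177.0, 371.0, 191.0] (array([ 734.5, -102.6]), array([38.7, 51.7]), 88.7) [0.002 0.044 0.05 ]
jar 0.27 [409.2, 286.2, 453.2, 343.2] (array([ 378.9, -284.8]), array([133.7, 103.3]), 11.0) [-0.     0.006  0.043]
rack 0.62 [492.8, 215.6, 521.7, 296.5] (array([ 528.9, -482.9]), array([ 71.9, 202.4]), 89.6) [0.005 0.053 0.09 ]
```

View pics/top.png

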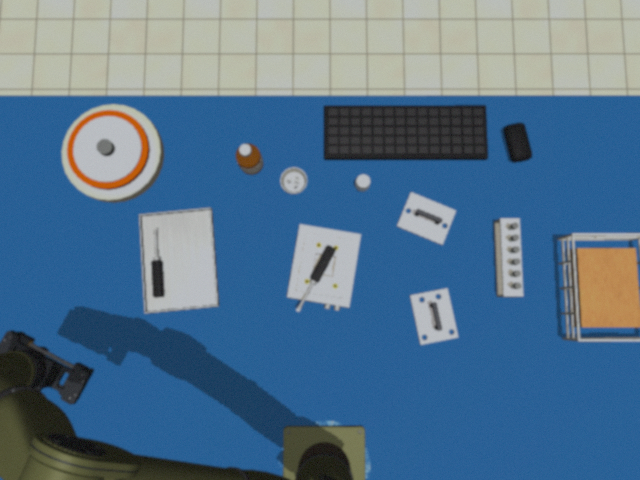

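The top view shows the four-hole cover at pixel (434,316), world (378,-284) mm, and the two-hole cover at (427,218). The driver's handle is at (323,262) with its tip at (298,310), and the spare driver's handle is at the low-x end (157,278). The tool yaw already suits the driver grasp, so I'm moving above it.

>>> {"api": "carry_out", "payload": {"motion": [-2.8, -2.4, 0, 0, 0, 0, -2.8, -2.4, 0, 0, 0, 0, -2.8, -2.4, 0, 0, 0, 0, -2.8, -2.4, 0, 0, 0, 0, -2.8, -2.4, 0, 0, 0, 0, -2.8, -2.4, 0, 0, 0, 0, -2.8, -2.4, 0, 0, 0, 0, -2.8, -2.4, 0, 0, 0, 0], "hand": 8.8, "grip_force": 25}}

```text
clock: 1.55
tool_pos: [0.3957, 0.2845, 0.3029]
eef_rot: [0.232, 0.973, 0.0, 0.0]
contact_force: [0.2, 0.2, 0.4]
opening: 0.998
```

>>> {"api": "carry_out", "payload": {"motion": [-2.8, -2.4, 0, 0, 0, 0, -2.8, -2.4, 0, 0, 0, 0, -2.8, -2.4, 0, 0, 0, 0, -2.8, -2.4, 0, 0, 0, 0, -2.8, -2.4, 0, 0, 0, 0, -2.8, -2.4, 0, 0, 0, 0, -2.8, -2.4, 0, 0, 0, 0, 0, 0, 0, 0, 0, 0]}}

```text
clock: 2.55
tool_pos: [0.4953, 0.0439, 0.3027]
eef_rot: [0.235, 0.972, -0.001, 0.001]
contact_force: [0.4, 0.6, 0.1]
opening: 0.998
```

Run:
```python
from h import *
st=monitor.get_state(); s=snapshot("wrist"); save(s,"w1"); np.save("w1.npy",s["range_z"])
print(st["clock"],st["q"],st["tool_pos"],st["eef_rot"],np.array(s["hand_eye"]),s["fx"],s["cx"],s["cy"])
for n in ["driver","module"]:
    for m in finder.masks_of(s,n)[:1]:
        p=pts(s,m["pixels"],st); print(n,m["p"],m["extent"],rect(p),np.percentile(p[:,2],[5,50,95]))
        if n=="driver":
            h=p[p[:,2]>0.077]; print("handle",rect(h),len(h))
        else:
            f=p[(p[:,2]>.045)&(p[:,2]<.065)]; print("flange",rect(f))
```

```text
2.55 [-0.01217533  0.53006509 -0.26249435  1.94157151  0.20877412  0.69539001
  0.69571046] [0.49531652 0.04393744 0.3026963 ] [ 2.34744452e-01  9.72056765e-01 -6.19307622e-04  5.52211901e-04] [[-4.89457112e-04 -9.49152184e-01 -3.14817237e-01  8.14026154e-02]
 [ 9.99999784e-01 -3.26440843e-04 -5.70537273e-04  4.34022474e-04]
 [ 4.38757494e-04 -3.14817449e-01  9.49152138e-01 -8.25143538e-02]
 [ 0.00000000e+00  0.00000000e+00  0.00000000e+00  1.00000000e+00]] 335.4212249959951 320.87657378672935 242.69050189821667
driver 0.55 [272.6, 108.3, 303.3, 300.3] (array([479.1,  21.1]), array([ 29.3, 194.4]), 59.1) [0.06963463 0.08065676 0.08242978]
handle (array([505.9,   4.5]), array([ 25.9, 102.5]), 61.9) 2425
module 0.64 [183.3, 134.2, 381.0, 336.5] (array([513.6, -11.3]), array([182.8, 229.5]), 80.1) [0.03173721 0.05444123 0.05658734]
flange (array([508.3,  -1.3]), array([160.1, 190.2]), 80.4)
```

View pics/w1.png

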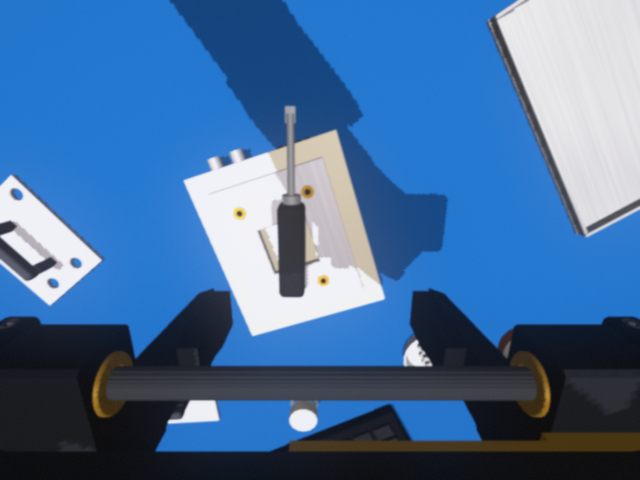

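The wrist view shows the driver aligned with the tool x axis: handle centre near (291,248), tip at (290,108). The brass inserts are visible at (239,213), (307,191) and (323,281). Descending to grasp.

>>> {"api": "carry_out", "payload": {"motion": [-0.7, -0.72, 2.5, 0, 0, 0, -0.7, -0.72, 2.5, 0, 0, 0, -0.7, -0.72, 2.5, 0, 0, 0, -0.7, -0.72, 2.5, 0, 0, 0, 0, 0, 2.5, 0, 0, 0, 0, 0, 2.5, 0, 0, 0, 0, 0, 1.7, 0, 0, 0, 0, 0, 0, 0, 0, 0]}}

```text
clock: 3.7
tool_pos: [0.5057, 0.0105, 0.1349]
eef_rot: [0.23, 0.973, 0.0, -0.001]
contact_force: [-0.7, 0.1, -0.1]
opening: 0.996
```

>>> {"api": "carry_out", "payload": {"motion": [0, 0, 1.0, 0, 0, 0, 0, 0, 0, 0, 0, 0]}}

```text
clock: 3.95
tool_pos: [0.5063, 0.0092, 0.1257]
eef_rot: [0.231, 0.973, 0.0, -0.0]
contact_force: [0.6, 0.6, 0.8]
opening: 0.995
```

>>> {"api": "carry_out", "payload": {"motion": [-0.2, -0.4, 0.1, 0, 0, 0, 0, 0, 0, 0, 0, 0]}}

```text
clock: 4.2
tool_pos: [0.5064, 0.0037, 0.125]
eef_rot: [0.232, 0.973, -0.0, 0.0]
contact_force: [-0.8, 1.0, -0.8]
opening: 0.994
```

>>> {"api": "carry_out", "payload": {"motion": [0, 0, 0, 0, 0, 0, 0, 0, 0, 0, 0, 0, 0, 0, 0, 0, 0, 0, 0, 0, 0, 0, 0, 0, 0, 0, 0, 0, 0, 0, 0, 0, 0, 0, 0, 0], "hand": 1.5, "grip_force": 25}}

```text
clock: 4.95
tool_pos: [0.5064, 0.0044, 0.1247]
eef_rot: [0.232, 0.973, 0.0, 0.0]
contact_force: [0.4, 0.7, 0.2]
opening: 0.345
```

>>> {"api": "carry_out", "payload": {"motion": [0, 0, -1.0, 0, 0, 0, 0, 0, -2, 0, 0, 0, 0, 0, -2, 0, 0, 0, 0, 0, -2, 0, 0, 0, 0, 0, -2, 0, 0, 0, 0, 0, -1, 0, 0, 0, 0, 0, 0, 0, 0, 0]}}

```text
clock: 5.82
tool_pos: [0.5065, 0.0043, 0.2253]
eef_rot: [0.232, 0.973, 0.0, 0.001]
contact_force: [0.6, 0.6, -0.5]
opening: 0.293
```

Run:
```python
from h import *
st=monitor.get_state(); s=snapshot("wrist"); save(s,"w2"); print(st["clock"],st["tool_pos"],st["eef_rot"],st["q"],st["opening"])
for m in finder.masks_of(s,"driver")[:1]:
    p=pts(s,m["pixels"],st); print(m["p"],m["extent"],rect(p),np.percentile(p[:,2],[5,50,95]))
t=snapshot("top")
for n in ["tray","spare_driver"]:
    m=finder.masks_of(t,n)[0]; p=pts(t,m["pixels"]); 
    if n=="spare_driver": p=p[(p[:,2]>.012)]; print(n,rect(p[p[:,2]>.027]))
    else:
        r=p[p[:,2]>.013]; print("rim",rect(r))
    print(n,rect(p))
    if n=="tray":
        mm=m["pixels"].astype(np.uint8); mm=cv2.morphologyEx(mm,cv2.MORPH_OPEN,np.ones((7,7))); q=pts(t,mm>0); print(rect(q))
```

```text
5.825 [0.50654074 0.00431055 0.22530928] [2.31861466e-01 9.72748613e-01 2.13331783e-04 5.92947560e-04] [ 0.04137749  0.66213358 -0.22639679  1.99482849  0.28495827  0.51326944
  0.71480573] 0.29348732840938313
0.79 [289.5, 2.1, 352.9, 417.8] (array([532.1,  -8.6]), array([ 60.7, 412.2]), 62.8) [0.16698091 0.17828239 0.18025646]
rim (array([526.2, 381.3]), array([261. , 191.9]), 5.6)
tray (array([527.6, 384.8]), array([268. , 199.5]), 5.4)
(array([527.7, 385.2]), array([265.4, 199.5]), 5.6)
spare_driver (array([495.4, 432.3]), array([131.9,  27.3]), 4.7)
spare_driver (array([518.3, 434.3]), array([179.1,  27.4]), 4.9)
```

Gripped: the opening reads 25.8 mm and the driver's height follows the TCP. Turning it 148° in place.

>>> {"api": "carry_out", "payload": {"motion": [0, 0, 0, 0, 0, 0.16, 0, 0, 0, 0, 0, 0.16, 0, 0, 0, 0, 0, 0.16, 0, 0, 0, 0, 0, 0.16, 0, 0, 0, 0, 0, 0.16, 0, 0, 0, 0, 0, 0.16, 0, 0, 0, 0, 0, 0.16, 0, 0, 0, 0, 0, 0.16]}}

```text
clock: 7.08
tool_pos: [0.5061, 0.0045, 0.2242]
eef_rot: [0.768, 0.64, -0.0, -0.0]
contact_force: [0.1, 0.5, -1.2]
opening: 0.291
```

>>> {"api": "carry_out", "payload": {"motion": [0, 0, 0, 0, 0, 0.16, 0, 0, 0, 0, 0, 0.16, 0, 0, 0, 0, 0, 0.16, 0, 0, 0, 0, 0, 0.16, 0, 0, 0, 0, 0, 0.16, 0, 0, 0, 0, 0, 0.16, 0, 0, 0, 0, 0, 0.16, 0, 0, 0, 0, 0, 0.16]}}

```text
clock: 8.07
tool_pos: [0.5061, 0.0046, 0.2242]
eef_rot: [0.999, 0.055, -0.0, 0.0]
contact_force: [0.3, -0.3, -1.1]
opening: 0.293
```

>>> {"api": "carry_out", "payload": {"motion": [0, 0, 0, 0, 0, 0, 0, 0, 0, 0, 0, 0]}}

```text
clock: 8.32
tool_pos: [0.5062, 0.0045, 0.2244]
eef_rot: [0.998, 0.058, -0.0, -0.0]
contact_force: [0.3, 0.0, -1.6]
opening: 0.297
```

Run:
```python
from h import *
st=monitor.get_state(); print(st["clock"],st["tool_pos"],st["q"],st["opening"])
r=R.from_quat(st["eef_rot"]);print(r.as_matrix())
d=np.array([.491,.3335,.225])-st["tool_pos"]; print(r.inv().apply(d)*100, np.degrees(np.arctan2(*r.as_matrix()[[1,0],0])))
```

```text
8.325 [0.50624542 0.00454971 0.22444055] [-0.38401383  0.71576705  0.47610185  2.01660997 -0.61054866  0.55228425
 -0.92948499] 0.29651584498364925
[[ 9.93185907e-01  1.16539452e-01 -5.57880943e-04]
 [ 1.16539486e-01 -9.93186059e-01  2.90615599e-05]
 [-5.50692756e-04 -9.38786901e-05 -9.99999844e-01]]
[  2.31938549 -32.84855885  -0.05413824] 6.692429240554485
```

>>> {"api": "carry_out", "payload": {"motion": [0.3, -4.2, 0, 0, 0, 0.02, 0.3, -4.2, 0, 0, 0, 0, 0.3, -4.2, 0, 0, 0, 0, 0.3, -4.2, 0, 0, 0, 0, 0.3, -4.2, 0, 0, 0, 0, 0.3, -4.2, 0, 0, 0, 0, 0.3, -4.2, 0, 0, 0, 0, 0.2, -3.4, 0, 0, 0, 0]}}

```text
clock: 9.32
tool_pos: [0.4972, 0.3351, 0.2244]
eef_rot: [0.999, 0.049, -0.0, -0.0]
contact_force: [0.1, -1.1, -1.1]
opening: 0.295
```

>>> {"api": "carry_out", "payload": {"motion": [0, 0, 1, 0, 0, 0, 0, 0, 2, 0, 0, 0, 0, 0, 2, 0, 0, 0, 0, 0, 2, 0, 0, 0, 0, 0, 2, 0, 0, 0, 0, 0, 1, 0, 0, 0, 0, 0, 0, 0, 0, 0, 0, 0, 0, 0, 0, 0]}}

```text
clock: 10.32
tool_pos: [0.4982, 0.3331, 0.1253]
eef_rot: [0.999, 0.047, 0.001, -0.0]
contact_force: [0.6, 0.3, -0.1]
opening: 0.293
```

Run:
```python
from h import *
st=monitor.get_state(); print(st["clock"],st["tool_pos"],st["q"],st["opening"])
r=R.from_quat(st["eef_rot"])
d=np.array([.491,.3335,.0745])-st["tool_pos"]; print(r.inv().apply(d)*100, np.degrees(np.arctan2(*r.as_matrix()[[1,0],0])))
s=snapshot("wrist"); save(s,"w3")
for n in ["driver","spare_driver"]:
  for m in finder.masks_of(s,n)[:2]:
    p=pts(s,m["pixels"],st); print(n,m["p"],m["extent"],rect(p),np.percentile(p[:,2],[5,50,95]))
```

```text
10.325 [0.49816904 0.33307052 0.12530938] [-0.92978784  0.97140272  0.48555548  1.78759341 -0.77539452  0.582478
 -1.43190979] 0.292771583641407
[-0.71560786 -0.10816542  5.08015114] 5.37829448506128
driver 0.96 [287.8, 2.3, 352.9, 416.3] (array([499.1, 333.5]), array([259.7,  40.5]), 0.0) [0.06772954 0.078246   0.08007298]
spare_driver 0.58 [118.7, 50.4, 192.5, 336.6] (array([523.1, 416.7]), array([ 71.7, 171.2]), 86.0) [0.01562131 0.02692999 0.03097095]
```

View pics/w3.png

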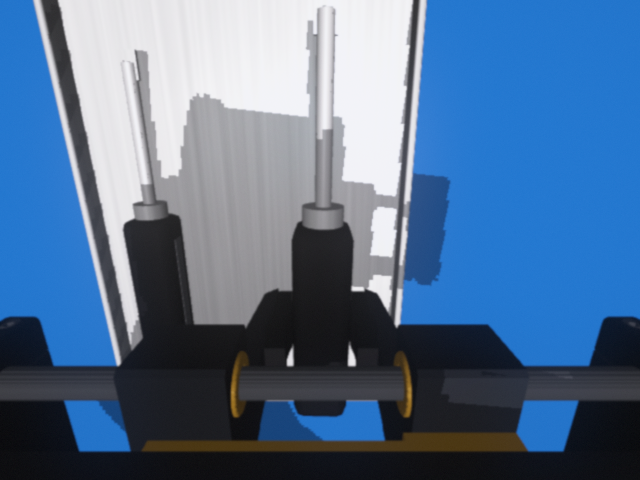

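The driver is held between the fingers, its shaft running (325,10) to (323,205), over the tray's empty half. The spare driver is on the left at (150,250), parallel, handle the same way. Lowering it.

>>> {"api": "carry_out", "payload": {"motion": [-0.4, -0.1, 1.5, 0, 0, 0, -0.3, 0, 1.5, 0, 0, 0, 0, 0, 1.0, 0, 0, 0, 0, 0, 0.5, 0, 0, 0, 0, 0, 0.3, 0, 0, 0, 0, 0, 0.1, 0, 0, 0, 0, 0, 0, 0, 0, 0]}}

```text
clock: 11.35
tool_pos: [0.4908, 0.3332, 0.0763]
eef_rot: [0.999, 0.047, 0.0, -0.0]
contact_force: [-0.3, -1.6, 3.2]
opening: 0.294
```

>>> {"api": "carry_out", "payload": {"motion": [0, 0, 0.1, 0, 0, 0, 0, 0, 0, 0, 0, 0]}}

```text
clock: 11.6
tool_pos: [0.4908, 0.3332, 0.0763]
eef_rot: [0.999, 0.047, 0.0, -0.0]
contact_force: [-2.4, -1.1, 12.9]
opening: 0.295
```

>>> {"api": "carry_out", "payload": {"motion": [0, 0, 0, 0, 0, 0, 0, 0, 0, 0, 0, 0, 0, 0, 0, 0, 0, 0, 0, 0, 0, 0, 0, 0], "hand": 4.2}}

```text
clock: 12.1
tool_pos: [0.4906, 0.3334, 0.0746]
eef_rot: [0.999, 0.047, -0.0, 0.0]
contact_force: [-0.2, -0.1, -0.3]
opening: 0.474
```

>>> {"api": "carry_out", "payload": {"motion": [0, 0, -1.0, 0, 0, 0, 0, 0, -3, 0, 0, 0, 0, 0, -4, 0, 0, 0, 0, 0, -4, 0, 0, 0, 0, 0, -4, 0, 0, 0, 0, 0, -4, 0, 0, 0, 0, 0, -2, 0, 0, 0, 0, 0, 0, 0, 0, 0]}}

```text
clock: 13.1
tool_pos: [0.4913, 0.3335, 0.2967]
eef_rot: [0.999, 0.047, 0.002, -0.001]
contact_force: [0.6, -0.2, 0.6]
opening: 0.475
```

Run:
```python
from h import *
st=monitor.get_state(); print(st["clock"],st["tool_pos"],st["q"])
s=snapshot("wrist"); save(s,"w4")
for n in ["driver","spare_driver"]:
  for m in finder.masks_of(s,n)[:2]:
    p=pts(s,m["pixels"],st); print(n,m["p"],m["extent"],rect(p),np.percentile(p[:,2],[5,50,95]))
```

```text
13.1 [0.49128058 0.3334882  0.29667666] [-1.0487676   0.75189014  0.69700898  1.69976543 -0.59081601  0.90720004
 -1.5871813 ]
driver 0.74 [510.3, 114.2, 640.0, 318.0] (array([471.3, 100.3]), array([235.3, 230.9]), 23.2) [0.00975131 0.0458063  0.0563901 ]
driver 0.6 [306.6, 85.7, 339.4, 259.0] (array([530.2, 335.6]), array([181.8,  28.4]), 3.0) [0.01895969 0.0295017  0.03133529]
spare_driver 0.72 [216.7, 83.7, 247.2, 259.2] (array([517.3, 437.7]), array([192. ,  34.9]), 4.9) [0.01271184 0.02908342 0.03120834]
```

View pics/w4.png

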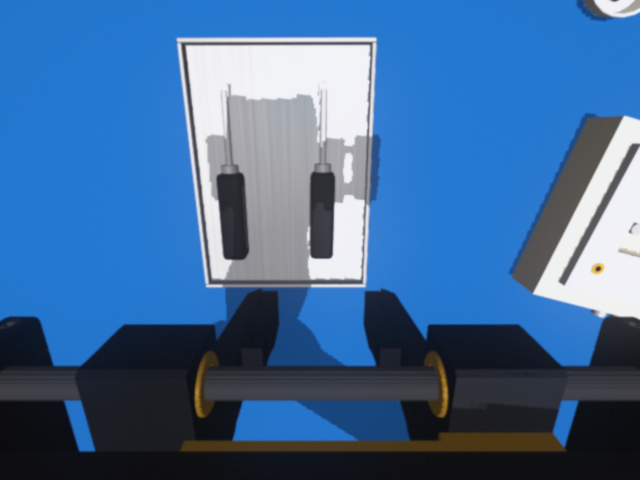

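The driver lies flat in the tray at (322,200), parallel to the spare and pointing the same way. Next is the wrist view of the cleared module.

>>> {"api": "carry_out", "payload": {"motion": [-0.65, 4.1, 0.2, 0, 0, 0, -0.65, 4.1, 0.2, 0, 0, 0, -0.65, 4.1, 0.2, 0, 0, 0, -0.65, 4.1, 0.2, 0, 0, 0, -0.65, 4.1, 0.2, 0, 0, 0, -0.65, 4.1, 0.2, 0, 0, 0, -0.65, 4.1, 0.2, 0, 0, 0, -0.65, 4.1, 0.2, 0, 0, 0], "hand": 8.8}}

```text
clock: 14.25
tool_pos: [0.4688, 0.0007, 0.2777]
eef_rot: [0.999, 0.047, -0.001, 0.0]
contact_force: [0.9, -0.2, 0.2]
opening: 0.997
```

>>> {"api": "carry_out", "payload": {"motion": [0, 0, 0, 0, 0, 0, 0, 0, 0, 0, 0, 0]}}

```text
clock: 14.5
tool_pos: [0.4693, 0.0027, 0.278]
eef_rot: [0.999, 0.047, -0.001, -0.0]
contact_force: [-0.0, -0.1, 0.2]
opening: 0.998
```

```bash
cat >> h.py <<'E'
def onplane(s,st,uv,z):
    uv=np.atleast_2d(uv).astype(float); H=np.array(s["hand_eye"]); r=R.from_quat(st["eef_rot"])
    c=np.c_[(uv[:,0]-s["cx"])/s["fx"],(uv[:,1]-s["cy"])/s["fy"],np.ones(len(uv))]
    d=r.apply(c@H[:3,:3].T); o=r.apply(H[:3,3])+st["tool_pos"]
    return o+d*((z-o[2])/d[:,2])[:,None]
def blobs(s,mask,lo=15,hi=2000):
    n,l,q,c=cv2.connectedComponentsWithStats(mask.astype(np.uint8)); return [(c[i],q[i,4],q[i,2:4]) for i in range(1,n) if lo<q[i,4]<hi]
def fit(model,meas):  # best rigid 2D fit over assignments; rows = holes
    import itertools; best=None
    for perm in itertools.permutations(range(len(meas)),4):
        B=meas[list(perm)]; a=model-model.mean(0); b=B-B.mean(0)
        th=np.arctan2((a[:,0]*b[:,1]-a[:,1]*b[:,0]).sum(),(a*b).sum()); M=np.array([[np.cos(th),-np.sin(th)],[np.sin(th),np.cos(th)]])
        t=B.mean(0)-M@model.mean(0); e=np.linalg.norm(model@M.T+t-B,axis=1)
        if best is None or e.max()<best[0]: best=(e.max(),t,np.degrees(th),e,perm)
    return best
HOLES=np.array([[-48,36],[-48,-36],[48,22],[48,-22]])/1000.
E
python3 - <<'E'
from h import *
st=monitor.get_state(); print(st["clock"],st["tool_pos"],st["eef_rot"])
s=snapshot("wrist"); save(s,"w5")
m=finder.masks_of(s,"module")[0]; print(m["p"],m["extent"])
hsv=cv2.cvtColor(s["frame"],cv2.COLOR_RGB2HSV); br=(hsv[...,0]>12)&(hsv[...,0]<35)&(hsv[...,1]>110)&(hsv[...,2]>60)
br=cv2.morphologyEx(br.astype(np.uint8),cv2.MORPH_CLOSE,np.ones((7,7)))>0
x0,y0,x1,y1=map(int,m["extent"]); k=np.zeros_like(br); k[y0:y1,x0:x1]=1
for c,a,wh in blobs(s,br&k): print(np.round(c,1),a,wh,onplane(s,st,c,.055).round(4))
E
```

```text
14.5 [0.46928826 0.00270381 0.27802651] [ 9.98888524e-01  4.71265222e-02 -8.21223192e-04 -3.64277452e-04]
0.74 [228.9, 49.3, 443.1, 287.4]
[318.8 121.2] 156 [14 15] [[0.5595 0.0131 0.055 ]]
[368.1 135. ] 145 [13 15] [[ 0.5522 -0.0305  0.055 ]]
[278.3 222. ] 110 [12 11] [[0.4671 0.0428 0.055 ]]
[351.8 241. ] 102 [12 11] [[ 0.4549 -0.0282  0.055 ]]
```

View pics/w5.png

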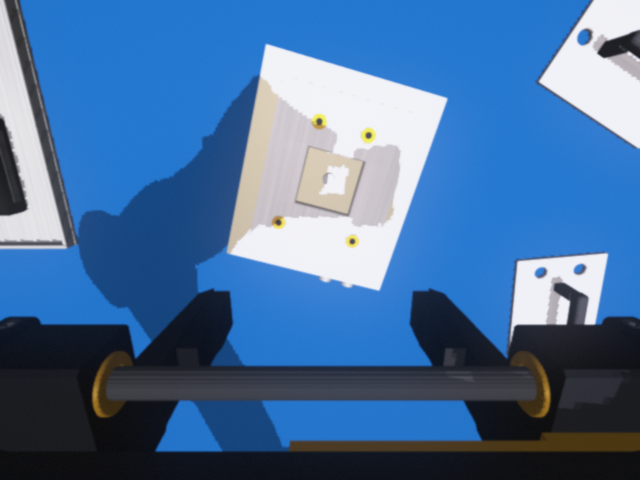

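The cleared module shows its close thread pair at the top, (319,121) and (368,135), and its wide pair below, (278,222) and (352,241). So module +x points along world +x. The cover's close pair also faces +x, at (540,272) and (580,269). Moving over the cover.

>>> {"api": "carry_out", "payload": {"motion": [-1.88, 3.42, 0.35, 0, 0, 0, -1.88, 3.42, 0.35, 0, 0, 0, -1.88, 3.42, 0.35, 0, 0, 0, -1.88, 3.42, 0.35, 0, 0, 0, -1.88, 3.42, 0.35, 0, 0, 0, -1.88, 3.42, 0.35, 0, 0, 0, -1.88, 3.42, 0.35, 0, 0, 0, -1.88, 3.42, 0.35, 0, 0, -0.09]}}

```text
clock: 15.6
tool_pos: [0.346, -0.2846, 0.2503]
eef_rot: [0.996, 0.094, 0.0, -0.0]
contact_force: [0.3, 0.1, 0.3]
opening: 0.997
```

>>> {"api": "carry_out", "payload": {"motion": [0, 0, 0, 0, 0, 0, 0, 0, 0, 0, 0, 0]}}

```text
clock: 15.85
tool_pos: [0.3462, -0.2832, 0.2505]
eef_rot: [0.996, 0.092, 0.0, -0.001]
contact_force: [0.2, 0.2, 0.6]
opening: 0.997
```

Run:
```python
from h import *
T=np.array([[.5595,.0131],[.5522,-.0305],[.4671,.0428],[.4549,-.0282]]); print("module",fit(HOLES,T))
st=monitor.get_state(); print(st["clock"],st["tool_pos"],st["eef_rot"],st["q"])
s=snapshot("wrist"); save(s,"w6")
m=[m for m in finder.masks_of(s,"cover")][0]; print(m["p"],m["extent"])
p=pts(s,m["pixels"],st); b=p[p[:,2]>.035]; print("bar",rect(b),np.percentile(b[:,2],[5,50,95]))
hsv=cv2.cvtColor(s["frame"],cv2.COLOR_RGB2HSV)
x0,y0,x1,y1=map(int,m["extent"]); 
k=np.zeros((480,640),bool); k[y0:y1,x0:x1]=1
pl=(hsv[...,1]<70)&(hsv[...,2]>90)&k
hull=np.zeros((480,640),np.uint8); cs,_=cv2.findContours(pl.astype(np.uint8),cv2.RETR_EXTERNAL,cv2.CHAIN_APPROX_NONE); cv2.fillPoly(hull,[cv2.convexHull(max(cs,key=cv2.contourArea))],1)
bl=(hsv[...,0]>95)&(hsv[...,0]<125)&(hsv[...,1]>110)&(hull>0)
P=[]
for c,a,wh in blobs(s,bl,30,600):
    w=onplane(s,st,c,.004)[0]; print(np.round(c,1),a,wh,w.round(4)); P.append(w[:2])
if len(P)>=4: print(fit(HOLES,np.array(P)))
```

```text
module (np.float64(0.00019157293231343244), array([ 0.508425, -0.0007  ]), np.float64(-9.60508193789327), array([6.47066917e-06, 1.91572932e-04, 1.40525921e-04, 1.54796369e-04]), (2, 3, 0, 1))
15.85 [ 0.34624224 -0.28324466  0.25045301] [ 9.95712724e-01  9.24970845e-02  2.19508124e-05 -6.78055872e-04] [ 0.33412507  0.59574952  0.39451385  2.15595357 -0.49162323  0.47684859
 -0.27528876]
0.72 [278.8, 116.5, 382.6, 251.1]
bar (array([ 378.9, -285.7]), array([72.2, 11.8]), 10.7) [0.04271768 0.04507845 0.04649341]
[306.4 135.1] 160 [14 15] [ 0.422  -0.2552  0.004 ]
[353.5 134.8] 153 [14 15] [ 0.4303 -0.2984  0.004 ]
[294.6 233.4] 110 [12 12] [ 0.3253 -0.2596  0.004 ]
[364.8 233.1] 105 [12 11] [ 0.3389 -0.3301  0.004 ]
(np.float64(0.0001389703934211178), array([ 0.37912246, -0.28582049]), np.float64(10.882057962834505), array([0.00013015, 0.00013897, 0.00010599, 0.00011977]), (2, 3, 0, 1))
```

View pics/w6.png

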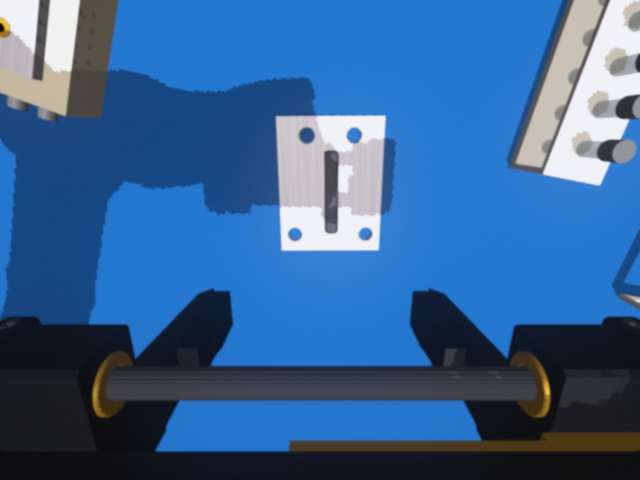

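The wrist view shows the cover's four blue holes at (306,135), (354,135), (295,233) and (365,233), with the bar vertical at column 331. The hole fit residuals are about 0.1 mm. Descending to the handle.

>>> {"api": "carry_out", "payload": {"motion": [0.8, 0.2, 2.4, 0, 0, -0.005, 0.8, 0.2, 2.4, 0, 0, 0, 0.8, 0.2, 2.4, 0, 0, 0, 0.8, 0.25, 2.4, 0, 0, 0, 0, 0, 2.4, 0, 0, 0, 0, 0, 2.4, 0, 0, 0, 0, 0, 1.0, 0, 0, 0, 0, 0, 0, 0, 0, 0]}}

```text
clock: 16.95
tool_pos: [0.3788, -0.2862, 0.0964]
eef_rot: [0.995, 0.095, -0.0, -0.0]
contact_force: [0.2, 0.1, -0.6]
opening: 0.994
```

>>> {"api": "carry_out", "payload": {"motion": [0, 0, 0.8, 0, 0, 0, 0, 0, 0.5, 0, 0, 0, 0, 0, 0, 0, 0, 0]}}

```text
clock: 17.32
tool_pos: [0.3784, -0.2868, 0.0836]
eef_rot: [0.996, 0.094, -0.0, -0.0]
contact_force: [-0.1, -0.3, 0.4]
opening: 0.998
```

>>> {"api": "carry_out", "payload": {"motion": [0.05, -0.1, 0, 0, 0, 0, 0, 0, 0, 0, 0, 0, 0, 0, 0, 0, 0, 0, 0, 0, 0, 0, 0, 0, 0, 0, 0, 0, 0, 0, 0, 0, 0, 0, 0, 0, 0, 0, 0, 0, 0, 0, 0, 0, 0, 0, 0, 0], "hand": 0.3, "grip_force": 45}}

```text
clock: 18.32
tool_pos: [0.3788, -0.2859, 0.0837]
eef_rot: [0.996, 0.094, 0.0, 0.0]
contact_force: [1.2, 0.2, -0.5]
opening: 0.125
```

>>> {"api": "carry_out", "payload": {"motion": [0, 0, -0.5, 0, 0, 0, 0, 0, -1.5, 0, 0, 0, 0, 0, -2, 0, 0, 0, 0, 0, -2, 0, 0, 0, 0, 0, -2, 0, 0, 0, 0, 0, -1.5, 0, 0, 0, 0, 0, -0.5, 0, 0, 0, 0, 0, 0, 0, 0, 0]}}

```text
clock: 19.32
tool_pos: [0.3788, -0.2856, 0.1837]
eef_rot: [0.996, 0.094, 0.0, -0.0]
contact_force: [-0.2, 0.9, -3.4]
opening: 0.13
```

```bash
cat > held.py <<'E'
from h import *
st=monitor.get_state(); print(st["clock"],st["tool_pos"],st["eef_rot"],st["opening"],st["contact_force"])
s=snapshot("wrist"); save(s,"w7_%d"%s["shot"])
r=R.from_quat(st["eef_rot"])
m=finder.masks_of(s,"cover")[0]; p=pts(s,m["pixels"],st); print(m["p"],m["extent"])
t=r.inv().apply(p-st["tool_pos"]); t=t[(t[:,2]>.07)&(t[:,2]<.085)]
A=np.c_[t[:,:2],np.ones(len(t))]; q=np.linalg.lstsq(A,t[:,2],rcond=None)[0]; print("plate top plane in tool (slopes x,y, z0)",q,len(t))
import sys
np.save("held_frame.npy",s["frame"])
E
python3 held.py; ls pics
```

```text
19.325 [ 0.37877932 -0.28558629  0.18366301] [ 9.95535372e-01  9.43891544e-02  9.55720716e-06 -1.03402490e-04] 0.12958782385816792 [-0.17157448  0.85172815 -3.41557407]
0.69 [216.8, 171.6, 426.7, 405.0]
plate top plane in tool (slopes x,y, z0) [ 9.94031956e-05 -6.47143341e-04  7.82273032e-02] 24262
top.png
w1.png
w2.png
w3.png
w4.png
w5.png
w6.png
w7_9.png
```

The cover is held level (plane slopes under 0.001), with its underside 83 mm below the TCP. Turning it by 20.5° and carrying it over the module.

>>> {"api": "carry_out", "payload": {"motion": [0, 0, 0, 0, 0, 0.119, 0, 0, 0, 0, 0, 0.119, 0, 0, 0, 0, 0, 0.119, 0, 0, 0, 0, 0, 0]}}

```text
clock: 19.92
tool_pos: [0.3786, -0.2856, 0.1831]
eef_rot: [0.997, -0.083, -0.001, -0.0]
contact_force: [0.4, 1.0, -2.7]
opening: 0.126
```

>>> {"api": "carry_out", "payload": {"motion": [0.5, -1.9, 0, 0, 0, 0, 1.1, -4.3, 0, 0, 0, 0, 1.2, -4.5, 0, 0, 0, 0, 1.2, -4.5, 0, 0, 0, 0, 1.2, -4.5, 0, 0, 0, 0, 1.2, -4.5, 0, 0, 0, 0, 1.1, -4.2, 0, 0, 0, 0, 0.5, -1.8, 0, 0, 0, 0]}}

```text
clock: 20.92
tool_pos: [0.5088, 0.002, 0.1829]
eef_rot: [0.997, -0.08, -0.001, -0.001]
contact_force: [-0.6, -1.0, -3.5]
opening: 0.13
```

>>> {"api": "carry_out", "payload": {"motion": [0, 0, 0, 0, 0, 0, 0, 0, 0, 0, 0, 0, 0, 0, 0, 0, 0, 0]}}

```text
clock: 21.3
tool_pos: [0.5076, -0.0031, 0.1838]
eef_rot: [0.996, -0.085, -0.0, 0.0]
contact_force: [-0.4, -0.3, -3.3]
opening: 0.129
```

```bash
cat > go.py <<'E'
from h import *
st=monitor.get_state(); r=R.from_quat(st["eef_rot"]); M=r.as_matrix(); y=np.degrees(np.arctan2(M[1,0],M[0,0]))
d=np.array([.5084,-.0007,.159])-st["tool_pos"]
print(st["clock"],st["tool_pos"],"yaw",y,"need tool cm",r.inv().apply(d)*100,"turn",np.radians(y+9.62),"tilt",np.degrees(np.arccos(-M[2,2])),st["opening"])
E
python3 go.py
```

```text
21.3 [ 0.50762037 -0.00309012  0.18378301] yaw -9.768732892165369 need tool cm [ 0.03734753 -0.25044018  2.47811716] turn -0.002595878674299383 tilt 0.04574549528349227 0.1291510640046812
```

>>> {"api": "carry_out", "payload": {"motion": [0.04, -0.25, 0.6, 0, 0, -0.002, 0, 0, 0.6, 0, 0, 0, 0, 0, 0.6, 0, 0, 0, 0, 0, 0.5, 0, 0, 0, 0, 0, 0.18, 0, 0, 0, 0, 0, 0, 0, 0, 0, 0, 0, 0, 0, 0, 0, 0, 0, 0, 0, 0, 0]}}

```text
clock: 22.3
tool_pos: [0.5091, 0.001, 0.1591]
eef_rot: [0.997, -0.083, 0.0, -0.0]
contact_force: [0.8, -0.1, -3.8]
opening: 0.131
```

```bash
python3 go.py; python3 held.py
cat > chk.py <<'E'
from h import *
st=monitor.get_state(); s=snapshot("wrist"); hsv=cv2.cvtColor(s["frame"],cv2.COLOR_RGB2HSV)
cz=st["tool_pos"][2]-.0832
c=np.array([.5084,-.0007]);a=np.radians(-9.6);M=np.array([[np.cos(a),-np.sin(a)],[np.sin(a),np.cos(a)]])
H=np.array(s["hand_eye"]); r=R.from_quat(st["eef_rot"])
def proj(w):
    q=(r.inv().apply(w-st["tool_pos"])-H[:3,3])@H[:3,:3]; return q[:,:2]/q[:,2:]*[s["fx"],s["fy"]]+[s["cx"],s["cy"]]
th=np.c_[HOLES@M.T+c,np.full(4,.055)]
ho=st["tool_pos"]+r.apply(np.c_[HOLES*[1,-1],np.full(4,.0782)])
im=s["frame"][:,:,::-1].copy()
im=cv2.resize(im,None,fx=2,fy=2)
for p in proj(th): cv2.circle(im,tuple(int(x) for x in p*2),3,(0,0,255),1)
for p in proj(ho): cv2.circle(im,tuple(int(x) for x in p*2),3,(0,255,0),1)
print(proj(th).round(1),proj(ho).round(1)); cv2.imwrite("pics/chk.png",im[240:840,240:1040])
E
python3 chk.py
```

```text
22.3 [0.50913317 0.0009561  0.15906604] yaw -9.518581538887014 need tool cm [-0.04492371  0.17545459  0.00656696] turn 0.0017700860687274195 tilt 0.02066594219671852 0.13095935706958567
22.3 [0.50913317 0.0009561  0.15906604] [ 9.96552046e-01 -8.29697922e-02  1.73947666e-04 -4.76056718e-05] 0.13095935706958567 [ 0.81381824 -0.11144705 -3.80066722]
0.81 [217.6, 171.8, 426.5, 405.1]
plate top plane in tool (slopes x,y, z0) [ 0.00063003 -0.00042966  0.07826905] 24559
[[268.5 343.7]
 [379.3 343.8]
 [285.3 197.1]
 [363.8 197.2]] [[258.9 369.9]
 [383.8 369.8]
 [276.1 206. ]
 [366.5 206. ]]
```

View pics/chk.png

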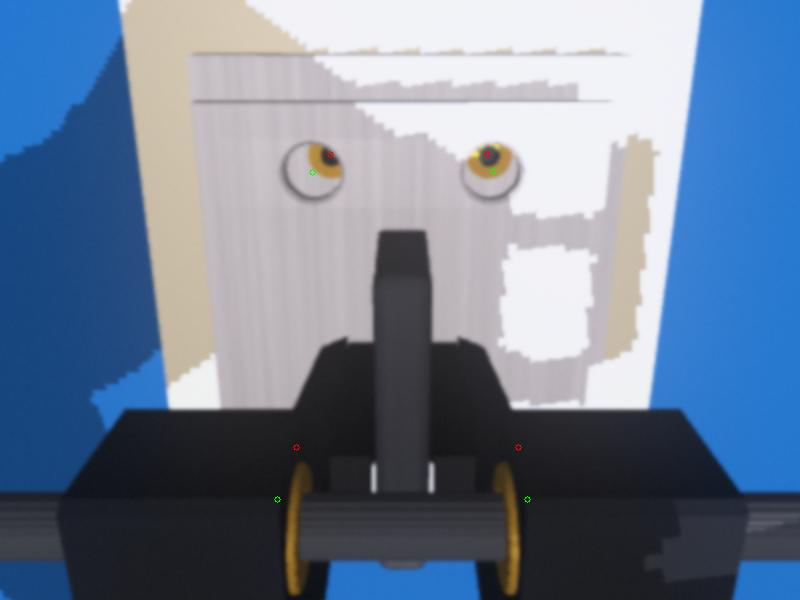

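The crop shows the cover's two narrow-pair holes at (313,171) and (490,170), with the brass threads inside at (325,156) and (488,156), matching the projections. A 1.8 mm sideways error is left, so I'm letting the arm settle and rechecking.

>>> {"api": "carry_out", "payload": {"motion": [0, 0, 0, 0, 0, 0, 0, 0, 0, 0, 0, 0, 0, 0, 0, 0, 0, 0, 0, 0, 0, 0, 0, 0]}}

```text
clock: 22.95
tool_pos: [0.509, 0.0009, 0.1589]
eef_rot: [0.997, -0.083, 0.0, -0.0]
contact_force: [-0.1, -0.1, -3.4]
opening: 0.127
```

```bash
python3 go.py
```

```text
22.95 [0.50904017 0.0009227  0.15889932] yaw -9.52179732416286 need tool cm [-0.03629192  0.17062331 -0.01008016] turn 0.0017139600276267666 tilt 0.004116689537112558 0.12746124984287166
```

>>> {"api": "carry_out", "payload": {"motion": [0, 0, 0, 0, 0, 0, 0, 0, 0, 0, 0, 0, 0, 0, 0, 0, 0, 0, 0, 0, 0, 0, 0, 0]}}

```text
clock: 23.45
tool_pos: [0.509, 0.0009, 0.1589]
eef_rot: [0.997, -0.083, 0.0, -0.0]
contact_force: [0.0, -0.5, -2.3]
opening: 0.126
```

```bash
python3 go.py
```

```text
23.45 [0.50903921 0.00091816 0.1589346 ] yaw -9.523892099540847 need tool cm [-0.03626547  0.17016148 -0.0065558 ] turn 0.0016773993001911814 tilt 0.005556934123030886 0.1263661342770512
```

Settled and steady. Applying the remaining correction.

>>> {"api": "carry_out", "payload": {"motion": [-0.04, 0.17, 0, 0, 0, 0.0015, 0, 0, 0, 0, 0, 0, 0, 0, 0, 0, 0, 0, 0, 0, 0, 0, 0, 0, 0, 0, 0, 0, 0, 0, 0, 0, 0, 0, 0, 0, 0, 0, 0, 0, 0, 0, 0, 0, 0, 0, 0, 0]}}

```text
clock: 24.45
tool_pos: [0.5084, -0.0006, 0.1589]
eef_rot: [0.996, -0.084, 0.0, -0.0]
contact_force: [0.8, -0.2, -4.2]
opening: 0.125
```

```bash
python3 go.py
cat > loc.py <<'E'
from h import *
st=monitor.get_state(); s=snapshot("wrist"); r=R.from_quat(st["eef_rot"])
c=np.array([.5084,-.0007]);a=np.radians(-9.6);M=np.array([[np.cos(a),-np.sin(a)],[np.sin(a),np.cos(a)]])
hsv=cv2.cvtColor(s["frame"],cv2.COLOR_RGB2HSV); win=np.zeros((480,640),bool); win[165:240,240:400]=1
dk=(hsv[...,2]<70)&win; dk[210:]=0
for q,ar,wh in blobs(s,dk,10,200): 
    w=onplane(s,st,q,.055)[0]; print("dark thread",q.round(1),ar,wh,((w[:2]-c)@M*1000).round(1))
# hole circles: Hough on plate
g=cv2.medianBlur(cv2.cvtColor(s["frame"],cv2.COLOR_RGB2GRAY),3)
g2=cv2.resize(g[165:240,240:400],None,fx=4,fy=4,interpolation=cv2.INTER_CUBIC)
C=cv2.HoughCircles(g2,cv2.HOUGH_GRADIENT,1,100,param1=60,param2=18,minRadius=45,maxRadius=75)
if C is not None:
    for x,y,rad in C[0][:4]:
        w=onplane(s,st,[x/4+240,y/4+165],st["tool_pos"][2]-.0782)[0]; print("hole",x/4+240,y/4+165,rad/4,((w[:2]-c)@M*1000).round(1))
t=snapshot("top")
for n in ["driver","spare_driver"]:
    for m in finder.masks_of(t,n)[:2]: p=pts(t,m["pixels"]); print(n,round(m["p"],2),rect(p),np.percentile(p[:,2],[5,50,95]).round(3))
E
python3 loc.py; python3 chk.py
```

```text
24.45 [ 0.50837056 -0.00064667  0.1589036 ] yaw -9.60527301678138 need tool cm [ 0.00379243  0.00476599 -0.00964046] turn 0.0002570343460508531 tilt 0.006264309289691676 0.12512762450966924
dark thread [281.3 197.3] 39 [8 7] [47.4 22.4]
hole 274.875 204.625 14.45 [48.6 22.6]
hole 365.125 204.875 12.9 [ 48.5 -21.3]
driver 0.55 (array([504.1, 287.1]), array([244.7,  81.7]), 44.7) [0.016 0.027 0.035]
driver 0.27 (array([528.4, 326.6]), array([275.5, 322.3]), 4.2) [-0.     0.006  0.02 ]
spare_driver 0.68 (array([518.4, 435.1]), array([179.5,  28.5]), 5.1) [0.018 0.029 0.035]
[[265.8 343.2]
 [376.7 343.1]
 [281.9 196.4]
 [360.5 196.3]] [[258.9 369.9]
 [383.8 369.8]
 [276.1 206. ]
 [366.5 206. ]]
```

View pics/chk.png

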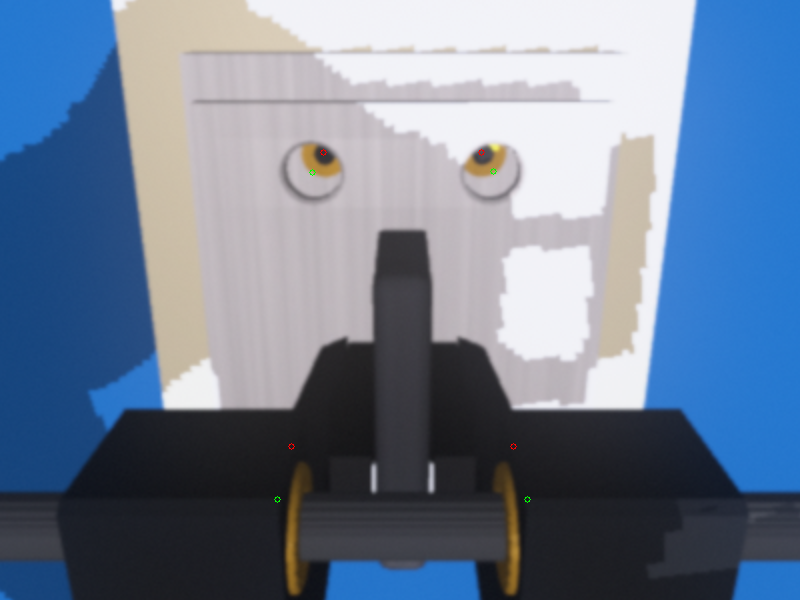

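The threads now sit symmetrically inside the two visible holes, at (322,155) and (484,156), and the measured hole-to-thread offset is about 1 mm. Handing in.

```bash
python3 -c "
from plant import workorder; print(workorder.finish_job())"
```

```text
the job is handed in; nothing more can be done
None
```

I moved the screwdriver into the tray and handed the job in with the arm holding the four-hole cover over the module flange. The robot's clock read about 25 s of the 58 s allowed, and no verdict was reported.

- **Screwdriver:** I turned it about 148°, set it on the floor of the tray's empty half and released it there. The wrist picture afterwards showed it flat, handle the same way as the spare and within about 2° of parallel.
- **Cover:** It is gripped by its handle at 45 N and was level to within 0.1° when lifted. Its underside is about 76 mm above the bench, which is about 21 mm above the flange.
- **Alignment:** The arm is within 0.1 mm and 0.1° of the pose worked out from the wrist-camera measurements. The two +x holes measured within about 1 mm of where they should be over their threads.
- **Not confirmed:**
  - **-x holes:** the gripper hid the -x pair of holes, so their alignment is inferred from how the plate sits in the grip.
  - **Screwdriver detection:** the last overhead detection of the screwdriver was poor: low confidence and an implausible 245 x 82 mm outline. I relied on the earlier close-up instead.
  - **Bystanders:** the spare screwdriver measured within about 1 mm of its first position. The other bystanders were not measured again, and no move went near them.

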